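# Zero the scale and peel off a mixing tray

### The job

On the bench scale, turn the tare knob until its red pointer reads zero at the green mark. Then take the white mixing tray by its orange tab and peel it off the sticky stack: raise the tab's corner by at least 25 mm while the opposite corner still sits in the nest, then lift the tray clear, leaving the grey trays and the other things on the table where they are. Finish holding the tray by its tab, level and still over the middle of the scale's pan, some 3 to 10 cm above it and touching nothing else.

Things in the scene. Friction and masses are not known exactly. Their poses are not given: they have to be found in the camera images.
- tare (a joint): angle of the black tare knob in rad: 0 when its red pointer lies on the green zero mark; it grows as the knob turns clockwise seen from above; it starts 0.5 to 1.4 clockwise of zero, travel -0.8 to 2.0. To zero it turn anticlockwise. Light friction (0.04 N m), it stays where it is left.
- knob (a point): centre of the tare knob's grip bar, on its vertical turning axis, 25 mm above the dial. The bar is 44 mm long, 12 mm thick, 32 mm tall (its top is 13 mm above this point, the fixed dial about 25 mm below it). This point's x axis (level) runs along the bar towards the red pointer, so pinch across its y axis; z is up.
- scale: the fixed green bench scale, 270 x 150 mm, 60 mm tall, origin at the centre of its underside; its x axis points from the dial to the pan. Dial (104 mm across, its top 61 mm up) centred at x = -70 mm; the green zero mark lies on its +x side.
- pan (a point): centre of the top face of the scale's steel pan, a 120 x 130 mm plate, top 74 mm above the table. Axes as the scale's.
- tray_tab (a point): the orange tab of the white top tray, at the height to grip: 24 mm above the tray's rim, 12 mm below the tab's top. The tab is an upright fin 34 mm long, 10 mm thick, 36 mm tall on one corner of the rim, set at 45 degrees across the corner. Axes as the tray's: x along its long side, y along its short side, z up. The tab's faces look along (1,1,0) and (-1,-1,0) of these axes: pinch along that line. The tray's centre is at (70, 50, -34) mm from here.
- tray_center (a point): centre of the white top tray, 12 mm above its underside. The tray's well is 140 x 100 mm and 24 mm deep with a flat rim 168 x 128 mm, about 150 g (110 to 200). Nested, its underside is 24 mm above the table and its lowest 12 mm sit in the lower tray with 1.5 mm play; four tacky dabs of paint on the long sides hold it by about 5 N in all (3 to 7).
- tray_far (a point): the corner of the white tray's underside opposite the tab, (140, 100, -46) mm from tray_tab in the tray's axes; it is what should stay in the nest (raised by less than 9 mm) while the tab's corner is raised.
- lower_trays: the grey lower trays, stuck into one loose piece of 0.9 kg, 168 x 128 mm, 36 mm tall, origin at the centre of their underside; axes as the tray's while nested.
- cup: bystander, leave alone: open green cup, 72 mm across, 85 mm tall; origin at the centre of its underside
- glue: bystander, leave alone: white glue bottle, 56 mm across, 130 mm tall; origin at the centre of its underside
- jar: bystander, leave alone: white jar with black lid, 68 mm across, 90 mm tall; origin at the centre of its underside
- tape: bystander, leave alone: roll of yellow tape lying flat, 100 mm across, 24 mm tall; origin at the centre of its underside
- pigment: bystander, leave alone: amber jar with white lid, 52 mm across, 75 mm tall; origin at the centre of its underside
- sander: bystander, leave alone: cork sanding block, 90 x 60 x 30 mm; origin at the centre of its underside
There are look-alikes about, which are no part of the job. Leave any blue look-alike of the part that bears tray_tab alone. What is shaped like the lower_trays but yellow is not meant.

How it is judged:
On the way, in this order (a step that is already met when the one before it is completed fails the run):
1. the tare pointer is at zero (within 0.1 rad) while the tray is still nested (value of joint tare between -0.1 and 0.1 rad and z of tray_tab in the frame of lower_trays below 0.078 m), for 0.3 s.
2. the tab's corner is raised by 22 mm or more while the opposite corner is raised by less than 9 mm and still in the nest (z of tray_tab in the frame of lower_trays above 0.092 m and z of tray_far in the frame of lower_trays below 0.033 m and x of tray_far in the frame of lower_trays between 0.05 and 0.08 m and y of tray_far in the frame of lower_trays between 0.03 and 0.06 m and contact force between the fingers and tray above 0.5 N and angle between lower_trays's own z axis and vertical below 0.1 rad), for 0.1 s.
At the end, for the whole second after the job is handed in: Knob at zero within 0.1 rad; the gripper holds the tray, centre within 35 mm of the pan's centre, underside 20 to 120 mm above it, tilted under 0.2 rad, still, touching nothing else; lower trays flat and moved under 25 mm, bystanders under 30 mm (value of joint tare between -0.1 and 0.1 rad and horizontal distance between tray_center and pan below 0.035 m and z of tray_center in the frame of pan between 0.032 and 0.132 m and angle between tray_center's own z axis and vertical below 0.2 rad and contact force between the fingers and tray above 0.5 N and contact force between tray and scale below 0.05 N and contact force between tray and lower_trays below 0.05 N and linear speed of tray below 0.03 m/s and distance of lower_trays from where it was at the start of the episode below 0.025 m and angle between lower_trays's own z axis and vertical below 0.1 rad and contact force between tray and cup below 0.05 N and contact force between tray and glue below 0.05 N and contact force between tray and jar below 0.05 N and contact force between tray and tape below 0.05 N and contact force between tray and pigment below 0.05 N and contact force between tray and sander below 0.05 N and distance of each of cup, glue, jar, tape, pigment, sander from where it was at the start of the episode below 0.03 m); the arm keeps its last pose, push and grip.
It fails at once if the lower trays are dragged, lifted or tipped along (distance of lower_trays from where it was at the start of the episode above 0.025 m or angle between lower_trays's own z axis and vertical above 0.2 rad).
It fails at once if another thing on the table is disturbed (distance of any of cup, glue, jar, tape, pigment, sander from where it was at the start of the episode above 0.03 m).
It also fails if it takes over 61 s, if anything falls off the work surface, if the arm or the gripper's body presses on something with over 40 N, if the wrist force passes 120 N, or if a joint passes its speed limit or range.

### The arm

A 6-joint arm with a two-finger parallel gripper is mounted at the origin on the work surface. World frame = base frame: x ahead of the robot, y to its left, z up, the work surface at z = 0. Lengths are in m, angles in rad, forces in N, time in s.
With the tool pointing down it reaches from about 0.35 to 0.975 m from the base axis. Payload 7.1 kg.
Tool frame: the origin (TCP) lies midway between the tips of the shut fingers; the grasp point (between the pads) lies arm.hold_point_z behind it (arm.hold_point_z is the distance from the TCP to the grasp point, in m); z points along the fingers, y is the line along which they close (so a half turn about z gives the same grasp; the last joint's range is limited). The gripper opens to 88 mm and grips with 3 to 60 N. Pads are 20 mm wide; open, the fingers measure 115 mm over their backs; the gripper's body (75 mm by 178 mm) begins 61 mm behind the grasp point.
Start: joints at [1.212, 0.423, 1.63, -0, 1.089, -0.019], TCP at [0.208, 0.589, 0.197] pointing down, gripper open.
Joint ranges: [-3, 3], [-0.9, 2.11], [0.09, 2.58], [-1.31, 4.45], [0.11, 2.69], [-2.54, 2.54]. Speed limits (rad/s): [2.39, 2.39, 3.01, 3.14, 3.14, 3.14].

### API

Orientations are given as [roll, pitch, yaw] about the fixed x, y, z axes, in that order (R = Rz(yaw) Ry(pitch) Rx(roll)).
In Python, from station import arm gives the robot as it stands.
- The arm moves only by the tool move_arm, never from a script. Its argument "increments" is a list of rows, each an object with "angular": the turn, a rotation vector about the tool's x, y, z in degrees, a list of three; "translation": the shift along the tool's x, y, z in mm, a list of three; "gripper": the finger opening in mm, from 0 to 87.8. A call has 1 to 10 rows; each row shifts and turns the commanded pose from where the row before left it, along the tool's axes as they then stand; what a row does not reach is not made up. A row lasts 1/10 s, in which the tool goes at most 50 mm and 8.59 degrees, less where a joint would pass 70% of its speed; a pose out of reach is approached as far as the arm can. A call with a gripper value outside its range is refused whole. The fingers move at their own pace and stop on an object; the grip force is fixed at half the most. Time passes only in rows, so rows that do not move let the fingers close. It gives the time, the measured TCP pose, the force, the opening and the grip force at its end, in the units of the state.
- arm.sense(): the state, without advancing time (a new reading comes with each control period).
- arm.read_camera(name): name is "scene" or "top"; returns the picture (420x560x3 uint8, blue, green, red); there is no depth.
- arm.camera_model(name): a dict with "K" (3x3 intrinsics, pixels), "T" (4x4, takes a point from camera to world coordinates). Camera axes: x right, y down, z forward; pixel columns grow to the right and rows downward; lengths in m; the calibration is good to about 2 mm. A picture is of the moment at which its call begins. camera_model takes no time and is no camera call.
- arm.finish_job(): hands the job in; it is judged then, once.
Trained networks look in the newest picture that a camera, given by its name, has taken for a name from the list of things; names that differ only in an ending like _2 or _b are one class to them, and where a whole thing is asked for, a point or a joint stands for the part that bears it (a point fixed in the world has none). Each returns a list of dicts, best first, with "conf" (0 to 1); they miss things now and then, are a little off and sometimes report something else, mostly with a low value. They report only what shows in the picture. A call takes as long as a camera call. They do not tell look-alikes from the thing itself.
- arm.cut_out(camera, name): "mask" (420x560 bool, what is visible of it) and "at" ([column, row] in pixels, amid what is visible of it).
- arm.mark_of(camera, name): "at" ([column, row] in pixels: a listed point, or the origin of a listed thing).
The state is a dict: "t": time; "joints": joint angles; "qvel": joint speeds; "effort": joint torques, N m; "eef_pos": TCP position; "orientation": TCP orientation; "force": force on the tool from outside, world axes, zero at the start; "torque": the same for the moment, N m; "width": finger opening in m; "grip_force": force on a finger pad.
Only numpy, scipy, OpenCV 4.12 (cv2) and the standard library are available. Lean on these libraries where they do the work, as an engineer would, in place of code of your own. Each camera call takes 0.05 s, during which the arm holds its last target. There are 200 camera calls.

## Working session

There is one attempt and no reset: what is moved stays moved. The work goes in short steps, Python scripts to look and compute and a tool call to move; the robot and the scene stay as the last step left them, time stands still between calls to the robot, and variables do not carry over. Pictures are saved under pics/ and viewed, at most 10 in all, crops included, and the job is handed in when it is done.

Besides the shell and the picture viewer there is one more tool, called after "Request:" by a JSON object that holds its "name" and its "arguments". move_arm: Moves the arm, as the interface text tells. Its arguments: {"type":"object","properties":{"increments":{"type":"array"}},"required":["increments"]}

```bash
mkdir -p pics
python3 - <<'E'
from station import arm
import cv2,numpy as np
print(arm.hold_point_z, arm.sense())
for c in ("scene","top"):
    im=arm.read_camera(c); cv2.imwrite(f"pics/{c}0.png",im)
    m=arm.camera_model(c); print(c,m["K"],np.round(m["T"],4))
    for n in ("knob","pan","scale","tray_tab","tray_center","tray_far","lower_trays"):
        print(n,[(round(d["conf"],2),np.round(d["at"],1).tolist()) for d in arm.mark_of(c,n)])
E
```

```text
0.0187 {'t': 0.0, 'joints': array([ 1.21199230e+00,  4.23850756e-01,  1.63065554e+00, -3.36579759e-05,
        1.08861714e+00, -1.90424415e-02]), 'qvel': array([-0.00145528, -0.00074894,  0.00083923, -0.00010583,  0.00013293,
        0.00045768]), 'effort': array([-1.03906132e-03, -5.44620931e+01, -2.73670328e+01,  6.43334398e-02,
        2.26944638e-02, -1.34191923e-04]), 'eef_pos': array([0.20809374, 0.58872005, 0.19600908]), 'orientation': array([-3.14006158e+00,  6.43050067e-07,  2.80184670e+00]), 'force': array([0.76702264, 0.13669338, 0.15565592]), 'torque': array([-0.02713337, -0.00958651, -0.03383502]), 'grip_force': 0.0, 'width': 0.08800258894994377}
scene [[530.66695133   0.         279.55925076]
 [  0.         530.66695133 205.73316087]
 [  0.           0.           1.        ]] [[ 0.7764  0.405  -0.4828  1.2405]
 [ 0.6299 -0.5219  0.5752 -0.8723]
 [-0.019  -0.7507 -0.6603  1.0654]
 [ 0.      0.      0.      1.    ]]
knob [(0.82, [218.7, 240.3])]
pan [(0.8, [259.5, 266.2])]
scale [(0.65, [242.6, 276.6]), (0.35, [390.5, 157.7])]
tray_tab [(0.85, [305.2, 155.9]), (0.76, [265
[... 321 characters left out ...]
  449.25730364 202.61988144]
 [  0.           0.           1.        ]] [[ 2.8400e-02 -9.9030e-01  1.3600e-01  3.4560e-01]
 [-9.9960e-01 -2.8700e-02 -5.0000e-04 -1.5600e-02]
 [ 4.4000e-03 -1.3590e-01 -9.9070e-01  1.3791e+00]
 [ 0.0000e+00  0.0000e+00  0.0000e+00  1.0000e+00]]
knob [(0.61, [353.5, 218.7])]
pan [(0.71, [281.4, 141.8]), (0.64, [350.6, 169.7]), (0.36, [435.0, 236.8])]
scale [(0.96, [346.5, 196.4])]
tray_tab [(0.95, [153.5, 327.0]), (0.65, [202.7, 232.0])]
tray_center [(0.98, [175.2, 301.1]), (0.62, [196.8, 205.1]), (0.56, [275.1, 240.2]), (0.17, [437.5, 236.7])]
tray_far [(0.62, [195.6, 275.5]), (0.57, [187.8, 183.6]), (0.36, [345.2, 195.7])]
lower_trays [(0.86, [196.4, 118.3])]
```

View pics/scene0.png

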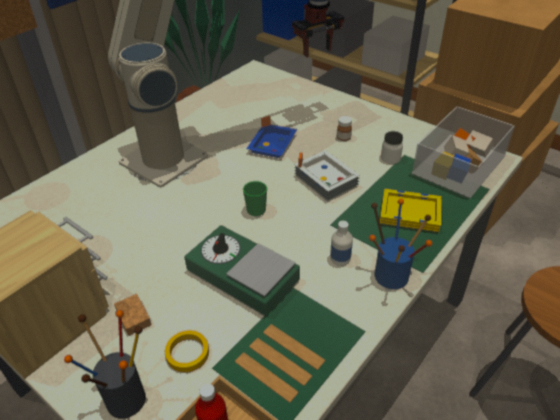

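View pics/top0.png

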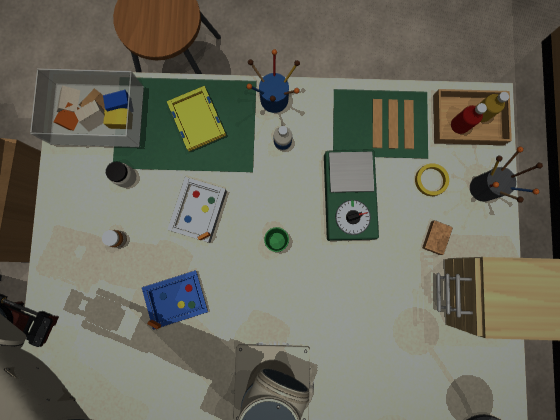

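White tray: scene (325,170), top (198,208), with grey trays under it and an orange tab at scene (301,158) and top (204,236). The blue look-alike is at scene (270,142), top (175,300), and the yellow one at scene (411,210), top (197,118). The white one fits the description. I'll confirm it in an enlarged crop and triangulate.

```bash
cat > h.py <<'E'
from station import arm
import cv2,numpy as np
M={c:arm.camera_model(c) for c in ("scene","top")}
def ray(c,p):
    d=np.linalg.inv(M[c]["K"])@[p[0],p[1],1]; T=M[c]["T"]; return T[:3,3],T[:3,:3]@d
def atz(c,p,z):
    o,d=ray(c,p); return o+d*(z-o[2])/d[2]
def tri(a,b):
    o1,d1=ray("scene",a);o2,d2=ray("top",b)
    s=np.linalg.lstsq(np.c_[d1,-d2],o2-o1,rcond=None)[0]
    p,q=o1+s[0]*d1,o2+s[1]*d2; return (p+q)/2,np.linalg.norm(p-q)
def proj(c,P):
    T=M[c]["T"]; q=M[c]["K"]@(T[:3,:3].T@(np.asarray(P)-T[:3,3])); return q[:2]/q[2]
E
python3 - <<'E'
from h import *
for n,a,b in (("knob",(218.7,240.3),(353.5,218.7)),("pan",(259.5,266.2),(350.6,169.7)),("scale",(242.6,276.6),(346.5,196.4)),
 ("tab",(305.2,155.9),(202.7,232)),("cen",(325.1,170.4),(196.8,205.1)),("far",(352.3,178.8),(187.8,183.6))):
    p,e=tri(a,b); print(n,np.round(p,4),round(e,4))
t=cv2.imread("pics/top0.png");s=cv2.imread("pics/scene0.png")
def crop(im,x,y,w=56,h=42): return cv2.resize(im[y-h//2:y+h//2,x-w//2:x+w//2],(400,300),interpolation=cv2.INTER_CUBIC)
A=crop(t,198,208,88,66);B=crop(t,352,217);C=crop(s,325,172,88,66);D=crop(s,220,245)
cv2.imwrite("pics/crop1.png",np.vstack([np.hstack([A,B]),np.hstack([C,D])]))
E
```

```text
knob [ 0.4829 -0.2224  0.0844] 0.0021
pan [ 0.6254 -0.2174  0.0778] 0.0078
scale [ 0.5596 -0.2176 -0.0083] 0.0053
tab [0.434  0.2141 0.0822] 0.0072
cen [0.5087 0.2346 0.0502] 0.012
far [0.5806 0.2738 0.0256] 0.0025
```

View pics/crop1.png

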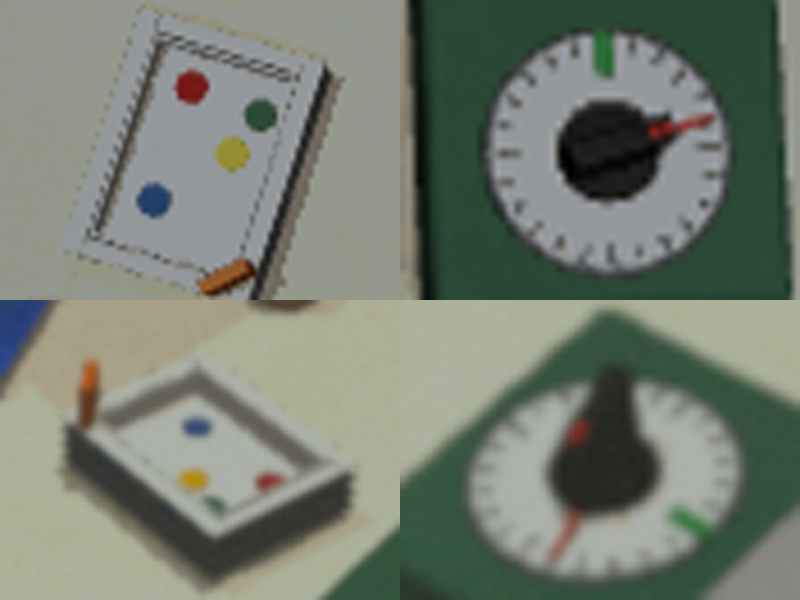

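Crop confirms it: the white tray has an orange tab at top (204,236), nested on grey trays. The red pointer is about 70° clockwise of the green mark. Next I'll measure precise geometry.

Run:
```python
from h import *
arm.read_camera("top"); 
def rect(c,n,z,near):
    for d in arm.cut_out(c,n):
        if np.hypot(*(np.array(d["at"])-near))>40: continue
        m=d["mask"].astype(np.uint8); 
        cs,_=cv2.findContours(m,cv2.RETR_EXTERNAL,cv2.CHAIN_APPROX_NONE); k=max(cs,key=cv2.contourArea)[:,0]
        w=np.array([atz(c,p,z)[:2] for p in k],np.float32)*1000
        r=cv2.minAreaRect(w); print(n,round(d["conf"],2),np.round(r[0],1),np.round(r[1],1),round(r[2],1))
rect("top","scale",.06,(350,196)); rect("top","tray_tab",.047,(198,208))
c=lambda x,y:(324+(x-400)/7.143,196+y/7.143)
ct,pt,gr=[atz("top",c(*q),.061) for q in((608,151),(713,118),(603,35))]
ang=lambda v:np.degrees(np.arctan2(v[1],v[0]))
print(ct,"green",ang(gr-ct),"ptr",ang(pt-ct))
for c_,near,b in(("top",(204,236),14),("scene",(301,158),14)):
    im=cv2.imread(f"pics/{c_}0.png"); h=cv2.cvtColor(im,cv2.COLOR_BGR2HSV)
    m=cv2.inRange(h,(3,150,60),(18,255,255)); z=np.zeros_like(m); z[near[1]-b:near[1]+b,near[0]-b:near[0]+b]=1
    y,x=np.nonzero(m*z); print(c_,x.mean(),y.mean(),x.min(),x.max(),y.min(),y.max())
    if c_=="top": print(cv2.minAreaRect(np.array([atz(c_,p,.082)[:2]*1000 for p in zip(x,y)],np.float32)))
    print(atz(c_,(x.mean(),y.mean()),.07))
    # white rim
im=cv2.imread("pics/top0.png");h=cv2.cvtColor(im,cv2.COLOR_BGR2HSV); print(h[190,186],h[215,225],h[160,160])
for n in("cup","glue","jar","tape","pigment","sander"):
    d=arm.mark_of("top",n); print(n,[(round(e["conf"],2),np.round(atz("top",e["at"],0)[:2],3)) for e in d[:2]])
```

```text
scale 0.78 [ 559.8 -218.2] [273.3 155.6] 3.1
tray_tab 0.92 [502.7 240.7] [129.1 167.5] 74.6
[ 0.48930815 -0.22574672  0.061     ] green 2.8618237428948254 ptr -70.94275932947835
top 203.13953488372093 235.67441860465115 198 208 232 239
((420.70806884765625, 209.77963256835938), (10.476201057434082, 31.853742599487305), 31.71065330505371)
[0.42151624 0.21182316 0.07      ]
scene 300.0 158.37037037037038 299 301 153 165
[0.42103058 0.2101707  0.07      ]
[30  6 90] [ 41  18 152] [ 71 106  72]
cup [(0.96, array([ 0.415, -0.002]))]
glue [(0.91, array([ 0.723, -0.008])), (0.41, array([ 0.568, -0.206]))]
jar [(0.85, array([0.602, 0.476]))]
tape [(0.85, array([ 0.619, -0.472]))]
pigment [(0.73, array([0.411, 0.493])), (0.22, array([0.425, 0.223]))]
sander [(0.94, array([ 0.442, -0.497])), (0.24, array([ 0.572, -0.214]))]
```

Request:
{"name": "move_arm", "arguments": {"increments": [{"angular": [0, 0, 8], "translation": [0, 0, 0], "gripper": 60}, {"angular": [0, 0, 8], "translation": [0, 0, 0], "gripper": 60}, {"angular": [0, 0, 8], "translation": [0, 0, 0], "gripper": 60}, {"angular": [0, 0, 8], "translation": [0, 0, 0], "gripper": 60}, {"angular": [0, 0, 8], "translation": [0, 0, 0], "gripper": 60}, {"angular": [0, 0, 8], "translation": [0, 0, 0], "gripper": 60}, {"angular": [0, 0, 3.5], "translation": [-20, 0, 0], "gripper": 60}, {"angular": [0, 0, 0], "translation": [-40, 0, 0], "gripper": 60}, {"angular": [0, 0, 0], "translation": [-40, 0, 0], "gripper": 60}, {"angular": [0, 0, 0], "translation": [-40, 0, 0], "gripper": 60}]}}

```text
t: 2.25
eef_pos: [0.2553, 0.456, 0.1967]
orientation: [3.142, 0.0, 1.904]
force: [0.4, -0.6, 0.2]
width: 0.06
grip_force: 0.0
```

Request:
{"name": "move_arm", "arguments": {"increments": [{"angular": [0, 0, 0], "translation": [-40, 0, 0], "gripper": 60}, {"angular": [0, 0, 0], "translation": [-40, 0, 0], "gripper": 60}, {"angular": [0, 0, 0], "translation": [-40, 0, 0], "gripper": 60}, {"angular": [0, 0, 0], "translation": [-40, 0, 0], "gripper": 60}, {"angular": [0, 0, 0], "translation": [-40, 0, 0], "gripper": 60}, {"angular": [0, 0, 0], "translation": [-40, 0, 0], "gripper": 60}, {"angular": [0, 0, 0], "translation": [-40, 0, 0], "gripper": 60}, {"angular": [0, 0, 0], "translation": [-40, 0, 0], "gripper": 60}, {"angular": [0, 0, 0], "translation": [-40, 0, 0], "gripper": 60}, {"angular": [0, 0, 0], "translation": [-40, 0, 0], "gripper": 60}]}}

```text
t: 3.25
eef_pos: [0.386, 0.0777, 0.1971]
orientation: [3.141, 0.0, 1.903]
force: [0.4, 0.2, -0.5]
width: 0.0598
grip_force: 0.0
```

Request:
{"name": "move_arm", "arguments": {"increments": [{"angular": [0, 0, 0], "translation": [-40, 0, 0], "gripper": 60}, {"angular": [0, 0, 0], "translation": [-40, 0, 0], "gripper": 60}, {"angular": [0, 0, 0], "translation": [-40, 0, 0], "gripper": 60}, {"angular": [0, 0, 0], "translation": [-40, 0, 0], "gripper": 60}, {"angular": [0, 0, 0], "translation": [-40, 0, 0], "gripper": 60}, {"angular": [0, 0, 0], "translation": [-40, 0, 0], "gripper": 60}, {"angular": [0, 0, 0], "translation": [-40, 0, 0], "gripper": 60}, {"angular": [0, 0, 0], "translation": [-20, 0, 0], "gripper": 60}, {"angular": [0, 0, 0], "translation": [0, 0, 0], "gripper": 60}, {"angular": [0, 0, 0], "translation": [0, 0, 0], "gripper": 60}]}}

```text
t: 4.25
eef_pos: [0.4827, -0.2037, 0.1964]
orientation: [-3.141, -0.001, 1.902]
force: [-0.6, 0.9, -0.0]
width: 0.06
grip_force: 0.0
```

Request:
{"name": "move_arm", "arguments": {"increments": [{"angular": [0, 0, 0], "translation": [-21, -0.5, 0], "gripper": 60}, {"angular": [0, 0, 0], "translation": [0, 0, 30], "gripper": 60}, {"angular": [0, 0, 0], "translation": [0, 0, 30], "gripper": 60}, {"angular": [0, 0, 0], "translation": [0, 0, 20], "gripper": 60}, {"angular": [0, 0, 0], "translation": [0, 0, 0], "gripper": 60}, {"angular": [0, 0, 0], "translation": [0, 0, 0], "gripper": 60}]}}

```text
t: 4.85
eef_pos: [0.4899, -0.2242, 0.1171]
orientation: [-3.141, -0.0, 1.904]
force: [0.3, 0.9, 0.3]
width: 0.06
grip_force: 0.0
```

Run:
```python
from h import *
s=arm.read_camera("scene");t=arm.read_camera("top")
def crop(im,x,y,w=56,h=84): return cv2.resize(im[y-h//2:y+h//2,x-w//2:x+w//2],(400,600),interpolation=cv2.INTER_CUBIC)
cv2.imwrite("pics/knob1.png",np.hstack([crop(t,352,217),crop(s,220,235)]))
print(arm.sense()["eef_pos"])
```

```text
[ 0.49070919 -0.22464428  0.11812742]
```

View pics/knob1.png

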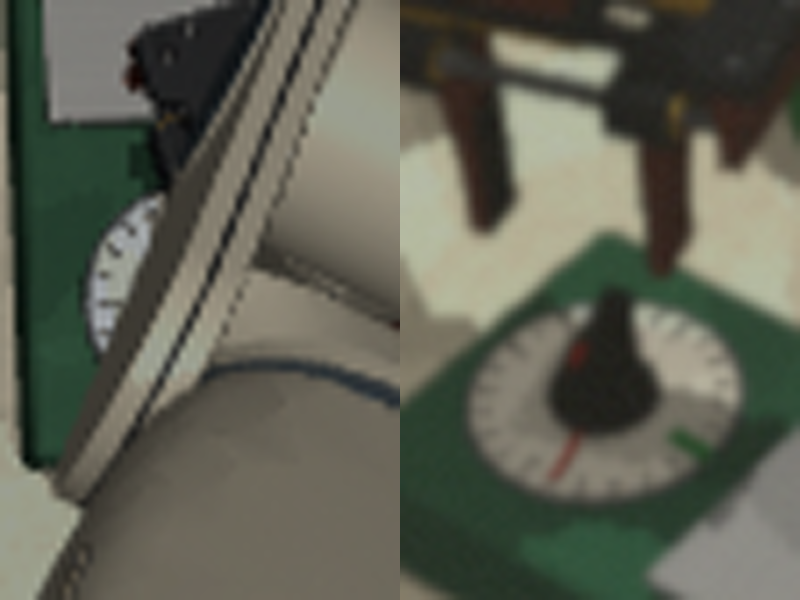

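Run:
```python
from h import *
f=lambda p:np.round([(p[0]-192)*7.143+400,(p[1]-193)*7.143])
P=np.array([.4905,-.2245,.1178]); y=np.array([np.cos(np.radians(19.1)),np.sin(np.radians(19.1)),0])
for n,q in(("tcp",P),("tip+",P+.03*y),("tip-",P-.03*y),("knob top",[.4905,-.2245,.099]),("dial c",[.4905,-.2245,.061]),("green",[.539,-.222,.061])): print(n,f(proj("scene",q)))
# dial centre from scene
im=cv2.imread("pics/scene0.png");h=cv2.cvtColor(im,cv2.COLOR_BGR2HSV)
for c in("scene","top"):
    im=cv2.imread(f"pics/{c}0.png");h=cv2.cvtColor(im,cv2.COLOR_BGR2HSV);x,y=(220,248) if c=="scene" else (353,217)
    m=np.zeros(im.shape[:2],np.uint8);m[y-28:y+28,x-28:x+28]=255
    m&=cv2.inRange(h,(0,0,110),(180,60,255))
    n,l,st,_=cv2.connectedComponentsWithStats(m); k=[i for i in range(1,n) if 200<st[i,4]<1500]; print(c,st[k])
    for i in k:
        p=np.argwhere(l==i)[:,::-1]; hull=cv2.convexHull(p.astype(np.int32))[:,0]
        w=np.array([atz(c,q,.061)[:2]*1000 for q in hull],np.float32); print(cv2.fitEllipse(w))
```

```text
tcp [590. 285.]
tip+ [667. 304.]
tip- [515. 266.]
knob top [595. 322.]
dial c [605. 395.]
green [706. 451.]
scene [[192 220  56  30 859]
 [202 236  38  27 575]
 [227 253  21  23 270]]Traceback (most recent call last):
  File "<stdin>", line 14, in <module>
cv2.error: OpenCV(4.12.0) /io/opencv/modules/imgproc/src/shapedescr.cpp:361: error: (-201:Incorrect size of input array) There should be at least 5 points to fit the ellipse in function 'fitEllipseNoDirect'
```

Knob bar lies between the two fingers (dial centre at crop (606,399) against a prediction of (605,395)). Descend and pinch.

Request:
{"name": "move_arm", "arguments": {"increments": [{"angular": [0, 0, 0], "translation": [0, 0, 25], "gripper": 60}, {"angular": [0, 0, 0], "translation": [0, 0, 24], "gripper": 60}, {"angular": [0, 0, 0], "translation": [0, 0, 0], "gripper": 60}, {"angular": [0, 0, 0], "translation": [0, 0, 0], "gripper": 30}, {"angular": [0, 0, 0], "translation": [0, 0, 0], "gripper": 8}, {"angular": [0, 0, 0], "translation": [0, 0, 0], "gripper": 8}, {"angular": [0, 0, 0], "translation": [0, 0, 0], "gripper": 8}, {"angular": [0, 0, 0], "translation": [0, 0, 0], "gripper": 8}]}}

```text
t: 5.75
eef_pos: [0.49, -0.2246, 0.0683]
orientation: [3.141, 0.001, 1.903]
force: [-0.5, 0.3, 0.2]
width: 0.0237
grip_force: 0.0
```

Request:
{"name": "move_arm", "arguments": {"increments": [{"angular": [0, 0, 0], "translation": [0, 0, 0], "gripper": 4}, {"angular": [0, 0, 0], "translation": [0, 0, 0], "gripper": 4}, {"angular": [0, 0, 0], "translation": [0, 0, 0], "gripper": 4}, {"angular": [0, 0, 0], "translation": [0, 0, 0], "gripper": 4}]}}

```text
t: 6.15
eef_pos: [0.4907, -0.2243, 0.0681]
orientation: [3.14, 0.001, 1.903]
force: [4.3, 2.7, 0.7]
width: 0.0117
grip_force: 30.0
```

Request:
{"name": "move_arm", "arguments": {"increments": [{"angular": [0, 0, -7.4], "translation": [0, 0, 0], "gripper": 4}, {"angular": [0, 0, -7.4], "translation": [0, 0, 0], "gripper": 4}, {"angular": [0, 0, -7.4], "translation": [0, 0, 0], "gripper": 4}, {"angular": [0, 0, -7.4], "translation": [0, 0, 0], "gripper": 4}, {"angular": [0, 0, -7.4], "translation": [0, 0, 0], "gripper": 4}, {"angular": [0, 0, -7.4], "translation": [0, 0, 0], "gripper": 4}, {"angular": [0, 0, -7.4], "translation": [0, 0, 0], "gripper": 4}, {"angular": [0, 0, -7.4], "translation": [0, 0, 0], "gripper": 4}, {"angular": [0, 0, -7.4], "translation": [0, 0, 0], "gripper": 4}, {"angular": [0, 0, -7.4], "translation": [0, 0, 0], "gripper": 4}]}}

```text
t: 7.15
eef_pos: [0.4902, -0.225, 0.068]
orientation: [-3.141, 0.001, -3.083]
force: [1.4, -1.3, 0.2]
width: 0.0115
grip_force: 30.0
```

Request:
{"name": "move_arm", "arguments": {"increments": [{"angular": [0, 0, 0], "translation": [0, 0, 0], "gripper": 4}, {"angular": [0, 0, 0], "translation": [0, 0, 0], "gripper": 4}, {"angular": [0, 0, 0], "translation": [0, 0, 0], "gripper": 4}]}}

```text
t: 7.45
eef_pos: [0.4902, -0.2249, 0.068]
orientation: [-3.141, 0.001, -3.091]
force: [2.3, -2.2, 0.7]
width: 0.0117
grip_force: 30.0
```

Request:
{"name": "move_arm", "arguments": {"increments": [{"angular": [0, 0, 0], "translation": [0, 0, 0], "gripper": 50}, {"angular": [0, 0, 0], "translation": [0, 0, 0], "gripper": 50}, {"angular": [0, 0, 0], "translation": [0, 0, 0], "gripper": 50}, {"angular": [0, 0, 0], "translation": [0, 0, 0], "gripper": 50}, {"angular": [0, 0, 0], "translation": [0, 0, -30], "gripper": 50}, {"angular": [0, 0, 0], "translation": [0, 0, -40], "gripper": 50}, {"angular": [0, 0, 0], "translation": [0, 0, -40], "gripper": 50}, {"angular": [0, 0, 0], "translation": [0, 0, -40], "gripper": 50}, {"angular": [0, 0, 0], "translation": [0, 0, -20], "gripper": 50}, {"angular": [0, 0, 0], "translation": [0, 0, 0], "gripper": 50}]}}

```text
t: 8.45
eef_pos: [0.4913, -0.2252, 0.241]
orientation: [-3.139, 0.005, -3.089]
force: [-0.1, 0.7, -0.1]
width: 0.0497
grip_force: 0.0
```

Request:
{"name": "move_arm", "arguments": {"increments": [{"angular": [0, 0, 7.9], "translation": [0, 0, 0], "gripper": 50}, {"angular": [0, 0, 7.9], "translation": [0, 0, 0], "gripper": 50}, {"angular": [0, 0, 7.9], "translation": [0, 0, 0], "gripper": 50}, {"angular": [0, 0, 7.9], "translation": [0, 0, 0], "gripper": 50}, {"angular": [0, 0, 7.9], "translation": [0, 0, 0], "gripper": 50}, {"angular": [0, 0, 7.9], "translation": [0, 0, 0], "gripper": 50}, {"angular": [0, 0, 7.9], "translation": [0, 0, 0], "gripper": 50}, {"angular": [0, 0, 7.9], "translation": [0, 0, 0], "gripper": 50}, {"angular": [0, 0, 0], "translation": [20, 8, 0], "gripper": 50}, {"angular": [0, 0, 0], "translation": [36, 13, 0], "gripper": 50}]}}

```text
t: 9.45
eef_pos: [0.4794, -0.1657, 0.2358]
orientation: [-3.14, -0.002, 2.089]
force: [0.1, 0.7, -0.2]
width: 0.0503
grip_force: 0.0
```

Request:
{"name": "move_arm", "arguments": {"increments": [{"angular": [0, 0, 0], "translation": [36, 13, 0], "gripper": 50}, {"angular": [0, 0, 0], "translation": [36, 13, 0], "gripper": 50}, {"angular": [0, 0, 0], "translation": [36, 13, 0], "gripper": 50}, {"angular": [0, 0, 0], "translation": [36, 13, 0], "gripper": 50}, {"angular": [0, 0, 0], "translation": [36, 13, 0], "gripper": 50}, {"angular": [0, 0, 0], "translation": [36, 13, 0], "gripper": 50}, {"angular": [0, 0, 0], "translation": [36, 13, 0], "gripper": 50}, {"angular": [0, 0, 0], "translation": [36, 13, 0], "gripper": 50}, {"angular": [0, 0, 0], "translation": [36, 13, 0], "gripper": 50}, {"angular": [0, 0, 0], "translation": [20, 8, 0], "gripper": 50}]}}

```text
t: 10.45
eef_pos: [0.4157, 0.197, 0.2361]
orientation: [-3.139, -0.001, 2.093]
force: [1.6, -0.6, -0.1]
width: 0.0501
grip_force: 0.0
```

Run:
```python
from h import *
s=arm.read_camera("scene");t=arm.read_camera("top"); cv2.imwrite("pics/t2.png",t); cv2.imwrite("pics/s2.png",s)
def crop(im,x,y,w=56,h=84): return cv2.resize(im[y-h//2:y+h//2,x-w//2:x+w//2],(400,600),interpolation=cv2.INTER_CUBIC)
cv2.imwrite("pics/k2.png",np.hstack([crop(t,352,217),crop(s,315,155,60,90)]))
e=arm.sense(); print(e["eef_pos"],e["orientation"])
```

```text
[0.41605971 0.19692213 0.23620633] [-3.13916893e+00 -6.94331979e-04  2.09463545e+00]
```

View pics/k2.png

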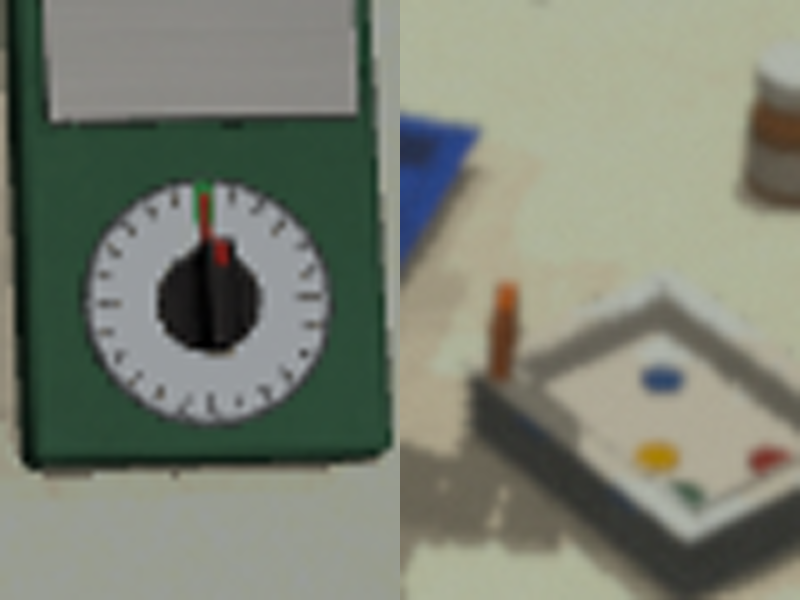

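Pointer lies on the green mark at crop (205,200). Now over the tab.

Request:
{"name": "move_arm", "arguments": {"increments": [{"angular": [0, 0, 0], "translation": [9.5, 11.5, 0], "gripper": 50}, {"angular": [0, 0, 0], "translation": [0, 0, 35], "gripper": 50}, {"angular": [0, 0, 0], "translation": [0, 0, 35], "gripper": 50}, {"angular": [0, 0, 0], "translation": [0, 0, 35], "gripper": 50}, {"angular": [0, 0, 0], "translation": [0, 0, 25], "gripper": 50}, {"angular": [0, 0, 0], "translation": [0, 0, 0], "gripper": 50}, {"angular": [0, 0, 0], "translation": [0, 0, 0], "gripper": 50}]}}

```text
t: 11.25
eef_pos: [0.4229, 0.2087, 0.1076]
orientation: [-3.14, -0.0, 2.09]
force: [0.6, -0.4, -0.2]
width: 0.0502
grip_force: 0.0
```

Run:
```python
from h import *
s=arm.read_camera("scene")
x0,y0,k=280,115,8
c=cv2.resize(s[115:190,280:380],None,fx=8,fy=8,interpolation=cv2.INTER_CUBIC)
e=arm.sense(); P=e["eef_pos"]; print(P,e["orientation"])
a=e["orientation"][2]-np.pi/2; y=np.array([np.cos(a),np.sin(a),0])
for q,col in((P,(0,0,255)),(P+.025*y,(255,0,0)),(P-.025*y,(255,0,0)),([.4213,.211,.082],(0,255,0)),([.4213,.211,.046],(0,255,0))):
    u=(proj("scene",q)-[x0,y0]+.5)*k; cv2.circle(c,tuple(int(v) for v in u),4,col,-1)
cv2.imwrite("pics/tab3.png",c)
```

```text
[0.42353171 0.20914675 0.10846191] [3.14079885e+00 8.63890907e-05 2.09057283e+00]
```

View pics/tab3.png

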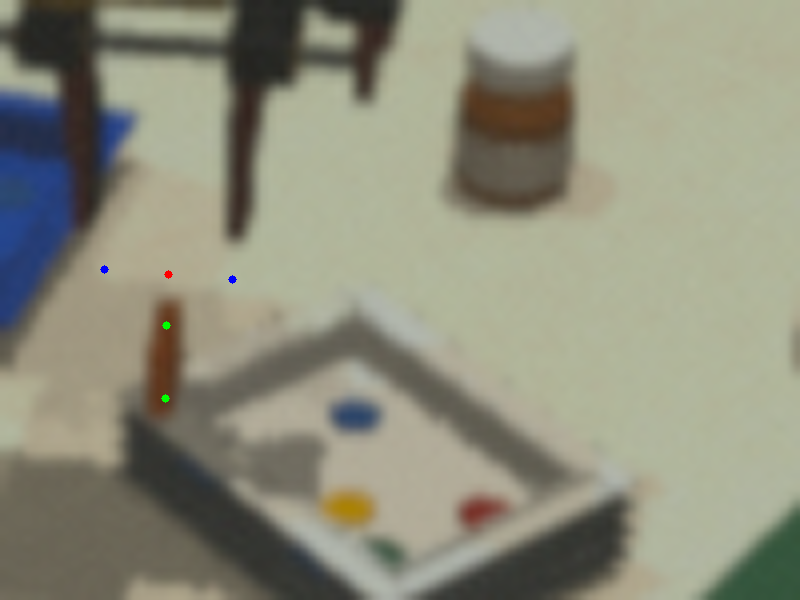

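Fingers straddle the tab: tips at (85,225) and (236,238), tab at (163,355). Descend and grip.

Request:
{"name": "move_arm", "arguments": {"increments": [{"angular": [0, 0, 0], "translation": [2, -1, 25], "gripper": 50}, {"angular": [0, 0, 0], "translation": [0, 0, 20], "gripper": 50}, {"angular": [0, 0, 0], "translation": [0, 0, 9], "gripper": 50}, {"angular": [0, 0, 0], "translation": [0, 0, 0], "gripper": 20}, {"angular": [0, 0, 0], "translation": [0, 0, 0], "gripper": 3}, {"angular": [0, 0, 0], "translation": [0, 0, 0], "gripper": 3}, {"angular": [0, 0, 0], "translation": [0, 0, 0], "gripper": 3}, {"angular": [0, 0, 0], "translation": [0, 0, 0], "gripper": 3}, {"angular": [0, 0, 0], "translation": [0, 0, 0], "gripper": 3}, {"angular": [0, 0, 0], "translation": [0, 0, 0], "gripper": 3}]}}

```text
t: 12.3
eef_pos: [0.4218, 0.2109, 0.0543]
orientation: [3.139, 0.0, 2.091]
force: [1.7, 1.4, 3.5]
width: 0.0093
grip_force: 30.0
```

Request:
{"name": "move_arm", "arguments": {"increments": [{"angular": [0, 0, 0], "translation": [0, 0, 0], "gripper": 3}, {"angular": [0, 0, 0], "translation": [0, 0, 0], "gripper": 3}]}}

```text
t: 12.5
eef_pos: [0.4217, 0.2109, 0.0543]
orientation: [3.14, 0.0, 2.091]
force: [2.3, 0.7, 5.9]
width: 0.0092
grip_force: 30.0
```

Run:
```python
from h import *
from scipy.spatial.transform import Rotation as R
e=arm.sense(); P=e["eef_pos"]; R0=R.from_euler("xyz",e["orientation"]); print(P,e["orientation"],e["force"],e["width"],e["grip_force"])
yaw=np.radians(-15.4); u=R.from_euler("z",yaw)
tab=P+R0.apply([0,0,-arm.hold_point_z]); tab[2]=.07
piv=tab+u.apply([.14,.1,-.046]); d=piv-tab; a=np.array([-d[1],d[0],0]); a/=np.linalg.norm(a)
n=12; prev=(P,R0)
for i in (1,2,6,11,12):
    f=lambda k:(piv+R.from_rotvec(a*np.radians(k)).apply(P-piv),R.from_rotvec(a*np.radians(k))*R0)
    p0,r0=f(i-1);p1,r1=f(i)
    print(i,"ang",np.round(np.degrees((r0.inv()*r1).as_rotvec()),3),"tr",np.round(r0.inv().apply(p1-p0)*1000,2),"total dz",round((p1-P)[2]*1000,1))
```

```text
[0.42172529 0.21086235 0.05425766] [3.13960100e+00 1.93396863e-04 2.09148915e+00] [2.28670351 0.72249468 5.87437584] 0.009193491563974102 30.0028458237648
1 ang [0.986 0.168 0.   ] tr [-0.09  0.55 -3.  ] total dz 3.0
2 ang [0.986 0.168 0.   ] tr [-0.09  0.55 -3.  ] total dz 6.0
6 ang [0.986 0.168 0.   ] tr [-0.09  0.55 -3.  ] total dz 17.8
11 ang [0.986 0.168 0.   ] tr [-0.09  0.55 -3.  ] total dz 32.3
12 ang [0.986 0.168 0.   ] tr [-0.09  0.55 -3.  ] total dz 35.1
```

Request:
{"name": "move_arm", "arguments": {"increments": [{"angular": [0.99, 0.17, 0], "translation": [-0.1, 0.55, -3], "gripper": 3}, {"angular": [0.99, 0.17, 0], "translation": [-0.1, 0.55, -3], "gripper": 3}, {"angular": [0.99, 0.17, 0], "translation": [-0.1, 0.55, -3], "gripper": 3}, {"angular": [0.99, 0.17, 0], "translation": [-0.1, 0.55, -3], "gripper": 3}, {"angular": [0.99, 0.17, 0], "translation": [-0.1, 0.55, -3], "gripper": 3}, {"angular": [0.99, 0.17, 0], "translation": [-0.1, 0.55, -3], "gripper": 3}, {"angular": [0.99, 0.17, 0], "translation": [-0.1, 0.55, -3], "gripper": 3}, {"angular": [0.99, 0.17, 0], "translation": [-0.1, 0.55, -3], "gripper": 3}, {"angular": [0, 0, 0], "translation": [0, 0, 0], "gripper": 3}, {"angular": [0, 0, 0], "translation": [0, 0, 0], "gripper": 3}]}}

```text
t: 13.5
eef_pos: [0.4263, 0.2123, 0.0774]
orientation: [-3.003, -0.024, 2.09]
force: [0.5, -1.3, -0.8]
width: 0.0094
grip_force: 30.0
```

Request:
{"name": "move_arm", "arguments": {"increments": [{"angular": [0.99, 0.17, 0], "translation": [-0.1, 0.55, -3], "gripper": 3}, {"angular": [0.99, 0.17, 0], "translation": [-0.1, 0.55, -3], "gripper": 3}, {"angular": [0, 0, 0], "translation": [0, 0, 0], "gripper": 3}, {"angular": [0, 0, 0], "translation": [0, 0, 0], "gripper": 3}, {"angular": [0, 0, 0], "translation": [0, 0, 0], "gripper": 3}]}}

```text
t: 14.0
eef_pos: [0.4283, 0.2131, 0.0831]
orientation: [-2.969, -0.029, 2.089]
force: [0.3, -0.3, -0.9]
width: 0.0093
grip_force: 30.0
```

Run:
```python
from h import *
s=arm.read_camera("scene"); cv2.imwrite("pics/p4.png",cv2.resize(s[105:205,270:400],None,fx=6,fy=6,interpolation=cv2.INTER_CUBIC))
```

```text
(no output)
```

View pics/p4.png

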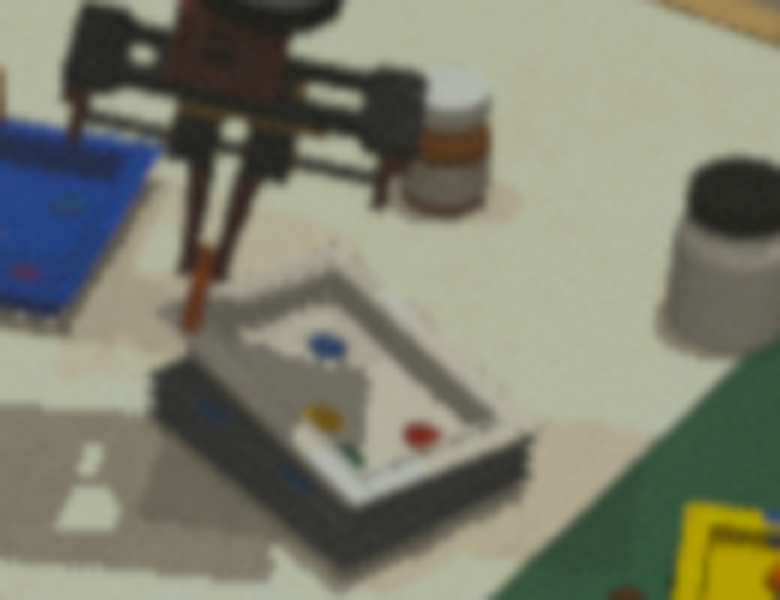

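Tray tilted about its far corner, tab corner at (200,335), far corner still seated near (530,435), grey trays flat. Lift straight up.

Request:
{"name": "move_arm", "arguments": {"increments": [{"angular": [0, 0, 0], "translation": [0.1, -0.7, -3.9], "gripper": 3}, {"angular": [0, 0, 0], "translation": [0.1, -0.7, -3.9], "gripper": 3}, {"angular": [0, 0, 0], "translation": [0.1, -0.7, -3.9], "gripper": 3}, {"angular": [0, 0, 0], "translation": [0.1, -0.7, -3.9], "gripper": 3}, {"angular": [0, 0, 0], "translation": [0.1, -0.7, -3.9], "gripper": 3}, {"angular": [0, 0, 0], "translation": [0.3, -1.7, -9.9], "gripper": 3}, {"angular": [0, 0, 0], "translation": [0.3, -1.7, -9.9], "gripper": 3}, {"angular": [0, 0, 0], "translation": [0, 0, 0], "gripper": 3}]}}

```text
t: 14.85
eef_pos: [0.4293, 0.2135, 0.1248]
orientation: [-2.972, -0.029, 2.089]
force: [-0.7, 0.9, -1.6]
width: 0.0096
grip_force: 30.0
```

Run:
```python
from h import *
s=arm.read_camera("scene"); cv2.imwrite("pics/p5.png",cv2.resize(s[95:205,270:400],None,fx=5,fy=5,interpolation=cv2.INTER_CUBIC))
```

```text
(no output)
```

View pics/p5.png

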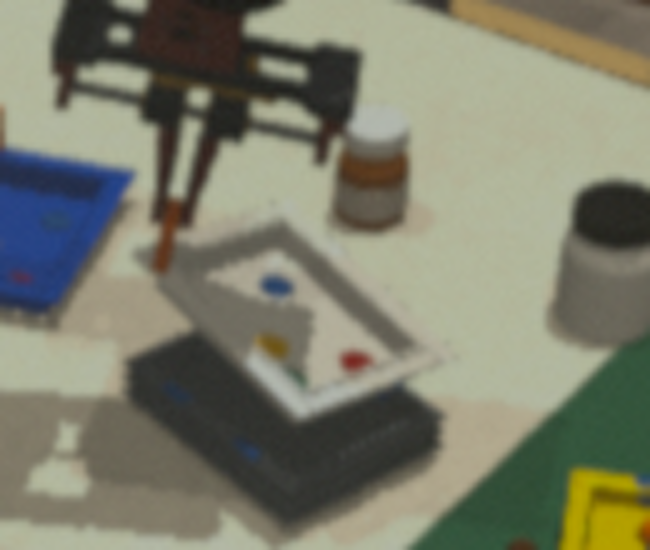

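Tray is free of the stack, which stays flat. Level it while rising.

Request:
{"name": "move_arm", "arguments": {"increments": [{"angular": [0, 0, 0], "translation": [0.6, -3.4, -19.7], "gripper": 3}, {"angular": [-2, -0.34, 0], "translation": [0.6, -3.4, -19.7], "gripper": 3}, {"angular": [-2, -0.34, 0], "translation": [0.4, -2.5, -20], "gripper": 3}, {"angular": [-2, -0.34, 0], "translation": [0.3, -1.8, -20], "gripper": 3}, {"angular": [-2, -0.34, 0], "translation": [0.2, -1, -20], "gripper": 3}, {"angular": [-1.9, -0.34, 0], "translation": [0, -0.4, -20], "gripper": 3}, {"angular": [0, 0, 0], "translation": [0, 0, -10], "gripper": 3}, {"angular": [0, 0, 0], "translation": [0, 0, 0], "gripper": 3}]}}

```text
t: 15.7
eef_pos: [0.43, 0.2137, 0.2546]
orientation: [3.14, 0.0, 2.092]
force: [-0.7, 0.7, -2.0]
width: 0.0093
grip_force: 30.1
```

Run:
```python
from h import *
e=arm.sense(); P=e["eef_pos"]; print(P,e["orientation"],e["force"],e["torque"],e["joints"])
a=e["orientation"][2]; d=np.array([.5445,-.246])-P[:2]; print("tool dx,dy",d@[np.cos(a),np.sin(a)],d@[np.sin(a),-np.cos(a)])
```

```text
[0.43004613 0.21370631 0.25456653] [3.13964706e+00 1.02334070e-04 2.09154102e+00] [-0.72619152  0.69230868 -2.04654073] [-0.04935388  0.10892282  0.06037124] [ 4.36368860e-01  1.35673658e-01  1.88392200e+00  6.88759384e-05
  1.12004970e+00 -8.44058729e-02]
tool dx,dy -0.45571554922379653 -0.12943307631080822
```

Request:
{"name": "move_arm", "arguments": {"increments": [{"angular": [0, 0, 0], "translation": [-10, -3, 0], "gripper": 3}, {"angular": [0, 0, 0], "translation": [-20, -6, 0], "gripper": 3}, {"angular": [0, 0, 0], "translation": [-30, -8, 0], "gripper": 3}, {"angular": [0, 0, 0], "translation": [-30, -8, 0], "gripper": 3}, {"angular": [0, 0, 0], "translation": [-30, -8, 0], "gripper": 3}, {"angular": [0, 0, 0], "translation": [-30, -9, 0], "gripper": 3}, {"angular": [0, 0, 0], "translation": [-30, -9, 0], "gripper": 3}, {"angular": [0, 0, 0], "translation": [-30, -9, 0], "gripper": 3}, {"angular": [0, 0, 0], "translation": [-30, -9, 0], "gripper": 3}, {"angular": [0, 0, 0], "translation": [-30, -9, 0], "gripper": 3}]}}

```text
t: 16.7
eef_pos: [0.4954, -0.0616, 0.2518]
orientation: [-3.139, -0.002, 2.091]
force: [0.2, -0.7, -1.2]
width: 0.0092
grip_force: 30.1
```

Request:
{"name": "move_arm", "arguments": {"increments": [{"angular": [0, 0, 0], "translation": [-30, -8, 0], "gripper": 3}, {"angular": [0, 0, 0], "translation": [-30, -8, 0], "gripper": 3}, {"angular": [0, 0, 0], "translation": [-30, -8, 0], "gripper": 3}, {"angular": [0, 0, 0], "translation": [-30, -8, 0], "gripper": 3}, {"angular": [0, 0, 0], "translation": [-30, -8, 0], "gripper": 3}, {"angular": [0, 0, 0], "translation": [-30, -8, 0], "gripper": 3}, {"angular": [0, 0, 0], "translation": [-20, -7, 0], "gripper": 3}, {"angular": [0, 0, 0], "translation": [-10, -3, 0], "gripper": 3}, {"angular": [0, 0, 0], "translation": [-6, -1, 0], "gripper": 3}, {"angular": [0, 0, 0], "translation": [0, 0, 0], "gripper": 3}]}}

```text
t: 17.7
eef_pos: [0.5522, -0.2763, 0.2529]
orientation: [-3.141, -0.001, 2.091]
force: [-0.3, 0.6, -0.4]
width: 0.0093
grip_force: 30.1
```

Request:
{"name": "move_arm", "arguments": {"increments": [{"angular": [0, 0, 0], "translation": [0, 0, 15], "gripper": 3}, {"angular": [0, 0, 0], "translation": [0, 0, 20], "gripper": 3}, {"angular": [0, 0, 0], "translation": [0, 0, 20], "gripper": 3}, {"angular": [0, 0, 0], "translation": [0, 0, 20], "gripper": 3}, {"angular": [0, 0, 0], "translation": [0, 0, 10], "gripper": 3}, {"angular": [0, 0, 0], "translation": [0, 0, 5], "gripper": 3}, {"angular": [0, 0, 0], "translation": [0, 0, 0], "gripper": 3}, {"angular": [0, 0, 0], "translation": [0, 0, 0], "gripper": 3}, {"angular": [0, 0, 0], "translation": [0, 0, 0], "gripper": 3}, {"angular": [0, 0, 0], "translation": [0, 0, 0], "gripper": 3}]}}

```text
t: 18.7
eef_pos: [0.5528, -0.2766, 0.1642]
orientation: [3.141, 0.001, 2.091]
force: [0.3, 0.6, -0.8]
width: 0.0098
grip_force: 30.1
```

Run:
```python
from h import *
s=arm.read_camera("scene"); t=arm.read_camera("top"); e=arm.sense(); print(e["eef_pos"],e["orientation"],e["qvel"].round(3))
for c in("scene","top"):
  for n in("tray_center","tray_far","tray_tab"): print(c,n,[(round(d["conf"],2),np.round(d["at"],1)) for d in arm.mark_of(c,n)])
cen=e["eef_pos"]+[.0813,.0312,-.0153]; print("exp centre",cen,proj("scene",cen),proj("top",cen))
cv2.imwrite("pics/f6.png",np.hstack([cv2.resize(s[140:340,140:340],(400,400)),cv2.resize(t[80:280,260:460],(400,400))]))
```

```text
[ 0.55258591 -0.27653822  0.16390921] [3.14113487e+00 7.67904116e-04 2.09137699e+00] [-0.002  0.001  0.002 -0.001  0.001 -0.001]
scene tray_center [(0.76, array([250.6, 254.2])), (0.63, array([271.9, 141.7]))]
scene tray_far [(0.78, array([278.5, 157.5])), (0.74, array([290. , 267.6]))]
scene tray_tab [(0.76, array([221.4, 236.6])), (0.75, array([266.6, 120.9])), (0.52, array([346.7, 135.9]))]
top tray_center [(0.76, array([366.6, 162.7])), (0.67, array([175.4, 300.5]))]
top tray_far [(0.86, array([352.5, 139.2])), (0.84, array([194.8, 277.2]))]
top tray_tab [(0.94, array([155.4, 324.6])), (0.66, array([378.1, 188.4]))]
exp centre [ 0.63388591 -0.24533822  0.14860921] [254.84752229 254.36394785] [365.48130118 162.75024926]
```

View pics/f6.png

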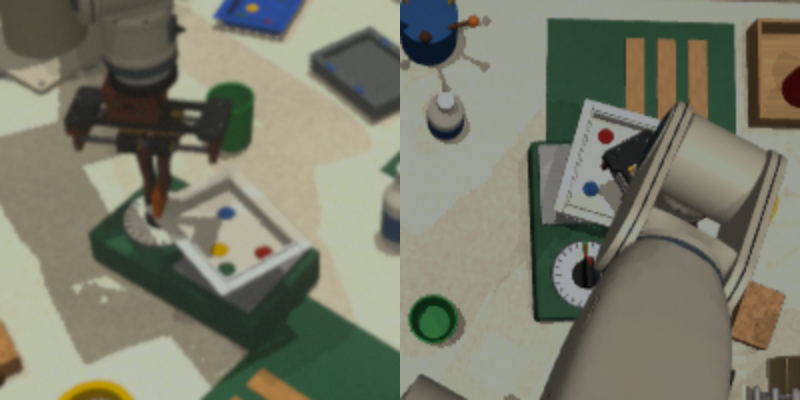

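Overshot a little: the tray is level but 30 mm off the pan's middle. Correct.

Request:
{"name": "move_arm", "arguments": {"increments": [{"angular": [0, 0, 0], "translation": [8, 2, 0], "gripper": 3}, {"angular": [0, 0, 0], "translation": [10, 3, 0], "gripper": 3}, {"angular": [0, 0, 0], "translation": [8, 2, 0], "gripper": 3}, {"angular": [0, 0, 0], "translation": [3, 1, 0], "gripper": 3}, {"angular": [0, 0, 0], "translation": [0, 0, 0], "gripper": 3}, {"angular": [0, 0, 0], "translation": [0, 0, 0], "gripper": 3}, {"angular": [0, 0, 0], "translation": [0, 0, 0], "gripper": 3}, {"angular": [0, 0, 0], "translation": [0, 0, 0], "gripper": 3}, {"angular": [0, 0, 0], "translation": [0, 0, 0], "gripper": 3}, {"angular": [0, 0, 0], "translation": [0, 0, 0], "gripper": 3}]}}

```text
t: 20.1
eef_pos: [0.5448, -0.2474, 0.1633]
orientation: [-3.142, -0.0, 2.091]
force: [-0.4, -1.6, -2.4]
width: 0.0094
grip_force: 30.1
```

Run:
```python
from h import *
s=arm.read_camera("scene"); t=arm.read_camera("top"); e=arm.sense(); print(e["eef_pos"],e["qvel"].round(3),e["grip_force"],e["force"])
a=[d["at"] for d in arm.mark_of("scene","tray_center")][:2]; b=[d["at"] for d in arm.mark_of("top","tray_center")][:2]
for p in a:
  for q in b: print(tri(p,q))
k=t[196:238,324:380]; y,x=np.nonzero(cv2.inRange(cv2.cvtColor(k,cv2.COLOR_BGR2HSV),(0,120,60),(8,255,255))|cv2.inRange(cv2.cvtColor(k,cv2.COLOR_BGR2HSV),(172,120,60),(180,255,255)))
print("red px",x+324,y+196)
```

```text
[ 0.54482425 -0.24732927  0.16334531] [ 0.    -0.002  0.     0.     0.001  0.002] 30.054491758346558 [-0.14512206  1.0290204  -0.21661002]
(array([ 0.62647272, -0.21934786,  0.1472067 ]), np.float64(0.018170146529872373))
(array([ 0.13068342,  0.38942083, -0.63679618]), np.float64(0.14817355210400923))
(array([ 0.58727995, -0.15688002,  0.40850815]), np.float64(0.041685312610883624))
(array([0.22775105, 0.29350084, 0.02169689]), np.float64(0.01017469821413966))
red px [] []
```

The tray's centre measures (0.626, -0.219, 0.147) m, over the pan's middle and about 6 cm above it. It is level and still, so I'm handing in.

```bash
python3 -c "
from station import arm
print(arm.finish_job())"
```

```text
the job is handed in; nothing more can be done
None
```

I zeroed the tare knob, peeled the white tray off by its tab corner first, and handed the job in with the tray held level and still about 6 cm above the pan's middle; no verdict was shown.

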